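Level the inspection plate with its push-to-turn foot

TASK

Level the small inspection plate: set the red spirit level lengthwise on top of the plate, press it down firmly so that it sits flat, and let go of it. Then push the black levelling knob at the end of the plate firmly down and, keeping it pushed, turn it until the bubble stands between the two black lines. Finish while still holding the knob pushed down with the bubble centred, so that the lock nut can be tightened; leave the other things on the bench where they are.

Things in the scene. Friction and masses are not known exactly. Their poses are not given: they have to be found in the camera images.
- stand: inspection plate with its feet, fixed; origin on the bench under its middle, y along it, z up. Plate 140 (x) by 290 mm (y), dark iron with a bright ground top 45 mm above the bench; a lug carries the black levelling knob beyond its +y end. It pivots on two feet at y = -135 mm; the knob's screw is the third foot, so it tilts only along y. At the start the knob end is 0.8 to 1.8 mm low
- plate_top (a point): middle of the plate's bright upper surface, where the level goes; x across the plate, y along it towards the knob, z out of the surface
- level: red spirit level with black end caps, loose, 22 mm wide (x), 190 mm long (y), 36 mm high, 0.45 kg; origin in the middle of its underside, z up. Starts upright on the bare bench; grasp it across its 22 mm. In the middle of its top lies a yellow-green vial with two black lines at y = -11 and +11 mm and a pale bubble 17 mm long
- bubble (a joint): position of the bubble in the vial along the level's own y axis (m), 0 when centred between the lines; it runs to the higher end, 2.9 mm per milliradian of tilt, at most 22 mm, and settles within about 1 s. The level may lie either way round on the plate
- knob_grip (a point): on the axis of the black levelling knob, about 70 mm above the bench, 195 mm along +y from the stand's origin (50 mm beyond the plate's end); sinks with the knob. The knob is a fluted cylinder 32 mm across, its top 10 mm above this point; 13 mm below this point it widens to a skirt 45 mm across, 4 mm thick, on which fingertips may bear
- knob_push (a joint): how far the knob is pushed down against its springs (m): 0 up, 0.0095 fully down. Up, it idles: turning does nothing. Past 0.004 pins under it drop between pins on the screw's head, at latest after 0.45 rad of turning (until then it may stop at 0.0075), then it drives the screw with up to 0.15 rad of play. It takes 3 N to start, 8 N at 0.006, 13 to 20 N at 0.008; 0.007 to 0.009 is a sure push
- knob (a joint): angle of the knob (rad), grows clockwise seen from above
- screw (a joint): angle of the levelling screw (rad), 0 at the start, grows clockwise seen from above; turns only with the knob pushed down (about 0.1 N m). Clockwise raises the plate's knob end: 4.8 mrad of tilt, that is 14 mm of bubble travel towards the knob end, per radian. Levelling takes 0.5 to 1.15 rad
- pedal: bystander: bicycle pedal
- grease_tin: bystander: tin with yellow lid, 79 mm across, 30 mm high
- screwdriver_blue: bystander: screwdriver with blue handle
- spanner_15: bystander: steel spanner behind the plate
- hex_key_8: bystander: dark hex key

How it is judged:
On the way, in this order (a step that is already met when the one before it is completed fails the run):
1. the level is pressed down on the plate, lengthwise, with more than 8 N (contact force between level and stand above 8 N and angle between the y axis of level and the y axis of plate_top, either way round below 0.2 rad and z of level in the frame of plate_top below 0.004 m), for 0.1 s.
2. the level stands on the plate by itself, the plate being not yet levelled (contact force between level and the arm below 0.1 N and contact force between level and the fingers below 0.1 N and contact force between level and stand above 0.5 N and angle between the y axis of level and the y axis of plate_top, either way round below 0.2 rad and z of level in the frame of plate_top below 0.004 m and angle between plate_top's own z axis and vertical above 0.0019 rad), for 0.2 s.
At the end, for the whole second after the job is handed in: the fingers hold the knob pushed down by at least 5 mm, with more than 5 N; the level stands by itself flat on the plate, lengthwise within 11 degrees, touched by nothing else; its bubble is within 3 mm of centred (between the lines) and the plate itself within 1.6 mrad of level (value of joint bubble between -0.003 and 0.003 m and value of joint knob_push above 0.005 m and contact force between stand and the fingers above 5 N and contact force between level and the fingers below 0.1 N and contact force between level and the arm below 0.1 N and contact force between level and stand above 0.5 N and angle between the y axis of level and the y axis of plate_top, either way round below 0.2 rad and angle between level's own z axis and vertical below 0.05 rad and z of level in the frame of plate_top between -0.004 and 0.004 m and angle between plate_top's own z axis and vertical below 0.0016 rad); the arm keeps its last pose, push and grip.
It fails at once if a bystander is pushed more than 25 mm (distance of any of pedal, grease_tin, screwdriver_blue, spanner_15, hex_key_8 from where it was at the start of the episode above 0.025 m).
It also fails if it takes over 53 s, if anything falls off the work surface, if the arm or the gripper's body presses on something with over 40 N, if the wrist force passes 120 N, or if a joint passes its speed limit or range.

ROBOT

A 6-joint arm with a two-finger parallel gripper is mounted at the origin on a cart in front of the work surface, level with it; the furniture and walls round the work are solid. World frame = base frame: x ahead of the robot, y to its left, z up, the work surface at z = 0. Lengths are in m, angles in rad, forces in N, time in s.
With the tool pointing down it reaches from about 0.275 to 0.825 m from the base axis. Payload 4.9 kg.
Tool frame: the origin (TCP) lies midway between the tips of the shut fingers; the grasp point (between the pads) lies 19 mm behind it (grip_point_offset is the distance from the TCP to the grasp point, in m); z points along the fingers, y is the line along which they close (so a half turn about z gives the same grasp; the last joint's range is limited). The gripper opens to 85 mm and grips with 20 to 120 N. Pads are 22 mm wide; open, the fingers measure 114 mm over their backs; the gripper's body (76 mm by 85 mm) begins 54 mm behind the grasp point. The pads swing forward as they close: fully open they stand 13 mm farther back than shut.
Start: joints at [1.199, 0.326, -0.193, 1.052, 0, 1.437], TCP at [0.13, 0.535, 0.231] pointing down, gripper open.
Joint ranges: [-2.65, 2.65], [-0.97, 1.79], [-1.3, 1.35], [-1.93, 2.1], [-1.47, 1.37], [-3.14, 3.14]. Speed limits (rad/s): [2.57, 2.57, 3.14, 3.14, 3.14, 3.14].

INTERFACE

Orientations are given as a rotation vector (axis times angle).
In Python, from cell import * gives the robot as it stands. Calls block until the motion is done:
- movep(position, orientation): joint-space move of the TCP to a pose.
- move_l(position, velocity=0.15, rot=None, until_force=None): straight line of the TCP; rot=None keeps the orientation; velocity is the mean speed in m/s. With until_force (N) it stops when the force on the tool has changed by that much, and returns True; else False.
- set_joints(angles): joint-space move.
- let_go() and grab(newtons=None): open the fingers fully, or close them until they stop; newtons is the grip in N (None keeps the last).
- sleep(seconds).
- ik(position, orientation): joint angles nearest the present ones, or None.
- get_state(): the state.
- grab_frame(name): name is "side" or "top"; returns a dict with "img" (400x640x3 uint8, red, green, blue), "fx", "fy", "cx", "cy" (pixels), "cam_to_world" (4x4, takes a point from camera to world coordinates). Camera axes: x right, y down, z forward; pixel columns grow to the right and rows downward; lengths in m; the calibration is good to about 2 mm. A picture is of the moment at which its call begins. There is no depth.
A pose or a line that the arm cannot do raises MotionError and nothing moves.
- sign_off(): hands the job in; it is judged then, once.
Trained networks look in the newest picture that a camera, given by its name, has taken for a name from the list of things; names that differ only in an ending like _2 or _b are one class to them, and where a whole thing is asked for, a point or a joint stands for the part that bears it (a point fixed in the world has none). Each returns a list of dicts, best first, with "score" (0 to 1); they miss things now and then, are a little off and sometimes report something else, mostly with a low value. They report only what shows in the picture. A call takes as long as a camera call.
- spot_in(camera, name): "centre" ([column, row] in pixels, amid what is visible of it).
- silhouettes(camera, name): "mask" (400x640 bool, what is visible of it) and "centre" ([column, row] in pixels, amid what is visible of it).
- tip_of(camera, name): "centre" ([column, row] in pixels: a listed point, or the origin of a listed thing).
The state is a dict: "clock": time; "q": joint angles; "joint_velocities": joint speeds; "tau": joint torques, N m; "position": TCP position; "eef_rot": TCP orientation; "contact_force": force on the tool from outside, world axes, zero at the start; "wrist_torque": the same for the moment, N m; "finger_gap": opening from 0.0 (shut) to 1.0 (fully open); "grasp_force": force on a finger pad.
Only numpy, scipy, OpenCV 4.12 (cv2) and the standard library are available. Lean on these libraries where they do the work, as an engineer would, in place of code of your own. Each camera call takes 0.05 s, during which the arm holds its last target. There are 200 camera calls.

## Working session

There is one attempt and no reset: what is moved stays moved. The work goes in short steps, each a Python script; the robot and the scene stay as the last script left them, time stands still between calls to the robot, and variables do not carry over. Pictures are saved under pics/ and viewed, at most 10 in all, crops included, and the job is handed in when it is done.

```bash
mkdir -p pics; cat > h.py <<'E'
from cell import *
import numpy as np, cv2
def shot(n,f):
    g=grab_frame(n); cv2.imwrite('pics/'+f,g['img'][:,:,::-1]); return g
def ray(g,uv):
    T=np.array(g['cam_to_world']); d=np.array([(uv[0]-g['cx'])/g['fx'],(uv[1]-g['cy'])/g['fy'],1]); return T[:3,3],T[:3,:3]@d
def onz(g,uv,z):
    o,d=ray(g,uv); return o+d*(z-o[2])/d[2]
def proj(g,p):
    T=np.array(g['cam_to_world']); c=T[:3,:3].T@(np.array(p)-T[:3,3]); return np.array([g['fx']*c[0]/c[2]+g['cx'],g['fy']*c[1]/c[2]+g['cy']])
E
python3 - <<'E'
from h import *
np.set_printoptions(precision=4,suppress=True)
for c in ('top','side'):
    g=shot(c,c+'0.png'); print(c,g['fx'],np.array(g['cam_to_world']))
    for n,z in (('plate_top',.045),('knob_grip',.07),('level',0),('stand',0)):
        for r in tip_of(c,n)[:2]: print(n,r['score'],r['centre'],onz(g,r['centre'],z))
    for n,z in (('level',.036),('bubble',.036),('knob',.08),('pedal',0),('grease_tin',.03),('screwdriver_blue',0.01),('spanner_15',0),('hex_key_8',0)):
        for r in silhouettes(c,n)[:1]:
            ys,xs=np.nonzero(r['mask']); b=cv2.minAreaRect(np.stack([xs,ys],1).astype(np.float32))
            print('S',n,round(r['score'],2),r['centre'],onz(g,r['centre'],z),b)
print(get_state())
E
```

```text
top 460.43918300039627 [[ 0.1887 -0.9493  0.2512  0.2413]
 [-0.982  -0.1827  0.0474  0.045 ]
 [ 0.0009 -0.2557 -0.9668  1.1774]
 [ 0.      0.      0.      1.    ]]
plate_top 0.7 [336.8, 216.0] [0.4943 0.0567 0.045 ]
knob_grip 0.59 [260.7, 205.8] [0.4785 0.2461 0.07  ]
level 0.9 [220.6, 196.5] [0.4982 0.3686 0.    ]
S level 0.95 [218.8, 195.2] [0.4928 0.3641 0.036 ] ((218.04283142089844, 196.81353759765625), (11.615501403808594, 74.31819152832031), 86.98721313476562)
S knob 0.58 [333.7, 162.2] [0.6212 0.0891 0.08  ] ((337.6220397949219, 163.92044067382812), (69.47703552246094, 12.360629081726074), 11.888657569885254)
S pedal 0.87 [462.7, 273.2] [ 0.4187 -0.2832  0.    ] ((460.0, 273.5), (33.0, 44.0), 90.0)
S grease_tin 0.71 [264.6, 144.6] [0.6524 0.2804 0.03  ] ((265.5, 144.5), (29.0, 29.0), 90.0)
S screwdriver_blue 0.77 [192.4, 132.7] [0.6561 0.4852 0.01  ] ((203.0, 130.5), (9.0, 60.0), 90.0)
S spanner_15 0.6 [336.2, 164.2] [0.6446 0.0846 0.    ] ((338.18914794921875, 165.03717041015625), (65.88384246826172, 11.564717292785645), 11.113040924072266)
S hex_key_8 0.44 [453.1, 221.1] [ 0
[... 1220 characters left out ...]
11.067971229553223, 49.963985443115234), 18.434947967529297)
S spanner_15 0.7 [293.9, 225.0] [0.6522 0.0738 0.    ] ((294.8341064453125, 225.5283203125), (9.316277503967285, 38.93115997314453), 35.311214447021484)
{'clock': 1.3, 'q': array([ 1.1988,  0.3262, -0.1926,  1.052 ,  0.    ,  1.4366]), 'joint_velocities': array([-0.0008,  0.    ,  0.0002,  0.0009, -0.001 , -0.0006]), 'tau': array([  0.0002, -44.3333,  26.2761,   0.0011,  -0.0003,   0.    ]), 'position': array([0.1296, 0.5345, 0.2313]), 'eef_rot': array([0.3727, 3.1194, 0.    ]), 'contact_force': array([1.0998, 0.5638, 0.2243]), 'wrist_torque': array([-0.0236, -0.0065, -0.0249]), 'grasp_force': 0.0, 'finger_gap': 1.0005624076787996}
```

View pics/top0.png

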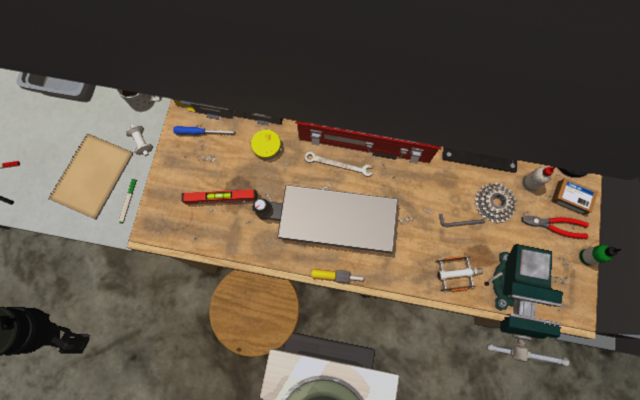

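View pics/side0.png

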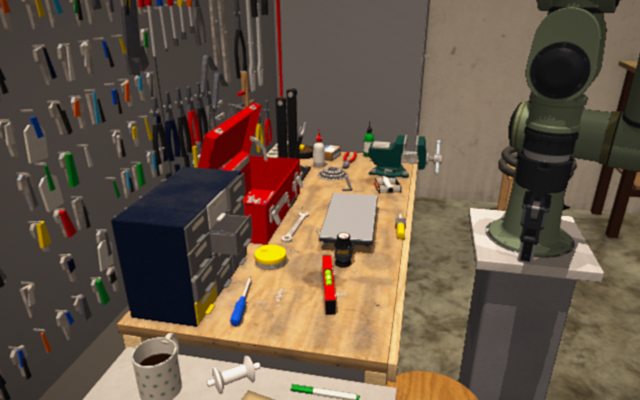

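The top view shows the level at (219,196), the knob at (262,207), the plate at (338,218) and the spanner and tin behind it. In the side view the level is at (328,285), the knob at (343,247) and the plate at (350,217). The side detection of knob_grip at (242,302) is really the screwdriver. Next I triangulate and get the yaws.

```bash
cat >> h.py <<'E'
def tri(gs,uvs):
    A=np.zeros((3,3));b=np.zeros(3)
    for g,u in zip(gs,uvs):
        o,d=ray(g,u); d=d/np.linalg.norm(d); P=np.eye(3)-d@np.eye(3)[:,:0]@np.zeros((0,3)) if 0 else np.eye(3)-np.outer(d,d); A+=P;b+=P@o
    return np.linalg.solve(A,b)
def fitquad(gs,masks,z,w,l,x0):
    "fit centre/yaw of a w x l rectangle at height z by projected corners' IoU"
    from scipy.optimize import minimize
    def c(p):
        e=0
        for g,m in zip(gs,masks):
            R=np.array([[np.cos(p[2]),-np.sin(p[2])],[np.sin(p[2]),np.cos(p[2])]])
            q=[proj(g,np.r_[R@np.array(s)*1+p[:2],z]) for s in ((-w/2,-l/2),(w/2,-l/2),(w/2,l/2),(-w/2,l/2))]
            k=np.zeros(m.shape,np.uint8); cv2.fillPoly(k,[np.round(np.array(q)*256).astype(np.int32)],255,cv2.LINE_AA,8)
            e+=np.abs(k/255.-m).sum()
        return e
    r=minimize(c,x0,method='Nelder-Mead',options=dict(initial_simplex=np.array(x0)+np.array([[0,0,0],[.015,0,0],[0,.015,0],[0,0,.06]]),xatol=1e-4,fatol=.1))
    return r.x,r.fun
E
sed -i 's/P=np.eye(3)-d@.*if 0 else /P=/' h.py
python3 - <<'E'
from h import *
np.set_printoptions(precision=4,suppress=True)
G=[grab_frame('top'),grab_frame('side')]
for n in ('plate_top','knob_grip','level'):
    u=[min(tip_of(c,n),key=lambda r:abs(onz(g,r['centre'],.05)[0]-.49))['centre'] for c,g in zip(('top','side'),G)]
    p=tri(G,u); print(n,u,p,[proj(g,p)-np.array(v) for g,v in zip(G,u)])
masks=[];lm=[]
for c,g,pc in zip(('top','side'),G,((338,218),(350,217))):
    hsv=cv2.cvtColor(g['img'],cv2.COLOR_RGB2HSV); print(hsv[pc[1],pc[0]])
    m=((hsv[...,1]<60)&(abs(hsv[...,2].astype(int)-hsv[pc[1],pc[0],2])<40)).astype(np.uint8)
    n,L=cv2.connectedComponents(m,connectivity=4); mm=(L==L[pc[1],pc[0]]); masks.append(mm.astype(float)); print(mm.sum(),cv2.minAreaRect(np.argwhere(mm)[:,::-1].astype(np.float32)))
    lm.append(silhouettes(c,'level')[0]['mask'].astype(float))
for i in ([0],[1],[0,1]):
    print('plate',i,fitquad([G[k] for k in i],[masks[k] for k in i],.0445,.14,.29,[.494,.057,-.05]))
print('level top',fitquad(G[:1],lm[:1],.034,.024,.19,[.493,.364,-.1]))
for c,g in zip(('top','side'),G):
    u=proj(g,[.494,.366,.036]).astype(int); print(u)
    a=g['img'][u[1]-32:u[1]+33,u[0]-45:u[0]+46]; cv2.imwrite(f'pics/lv_{c}.png',cv2.resize(a[:,:,::-1],None,fx=8,fy=8,interpolation=cv2.INTER_NEAREST))
E
```

```text
plate_top [[337.5, 216.0], [350.1, 216.1]] [0.4942 0.0549 0.0361] [array([-0.1416,  0.9251]), array([-0.8074, -0.2259])]
knob_grip [[260.8, 205.7], [344.9, 238.2]] [0.4773 0.2459 0.0691] [array([-0.1049,  0.6552]), array([-0.6464, -0.1807])]
level [[262.0, 206.0], [326.0, 287.5]] [ 0.5133  0.2679 -0.068 ] [array([ 0.2606, -1.7601]), array([1.8768, 0.5265])]
[ 15  24 190]
5918 ((338.1692199707031, 215.85032653808594), (114.47200775146484, 56.10955810546875), 7.326407432556152)
[ 12  28 198]
2091 ((347.94915771484375, 215.54212951660156), (54.38651657104492, 45.95473861694336), 5.355824947357178)
plate [0] (array([0.493 , 0.0563, 0.0523]), np.float64(550.1450980392158))
plate [1] (array([0.4913, 0.0541, 0.0331]), np.float64(282.47843137254904))
plate [0, 1] (array([0.4925, 0.055 , 0.0398]), np.float64(856.8666666666667))
level top (array([0.4896, 0.3637, 0.1884]), np.float64(163.9843137254902))
[218 194]
[327 275]
```

View pics/lv_top.png

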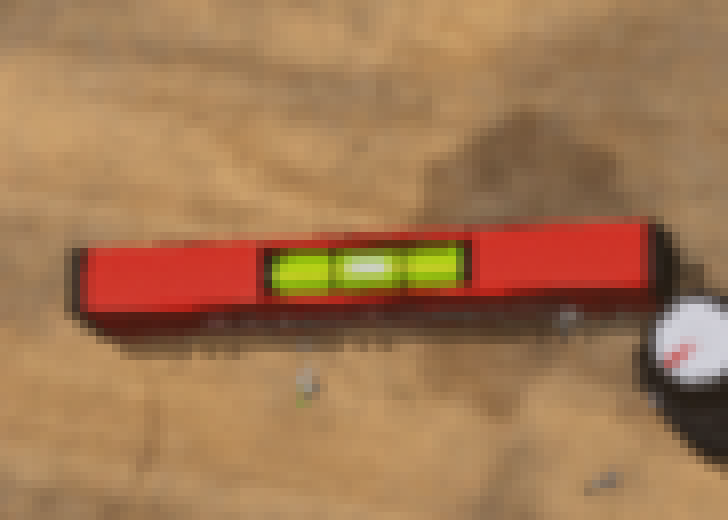

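The crop shows the level's top face running from about (182,196.6) to (254.4,193.1) in full-image pixels. The bubble (crop x 366) sits between the lines (335 and 402), so it is centred on the bench. I refine the yaws from edges and check them with an overlay.

```bash
python3 - <<'E'
from h import *
np.set_printoptions(precision=4,suppress=True)
g=grab_frame('top'); gs=grab_frame('side')
a=onz(g,(182.,196.6),.036); b=onz(g,(254.4,193.1),.036); print('level',(a+b)/2,np.linalg.norm(a-b),np.arctan2(-(a-b)[0],(a-b)[1]))
def quad(g,pc,im):
    hsv=cv2.cvtColor(im,cv2.COLOR_RGB2HSV); v=hsv[pc[1],pc[0],2]
    m=((hsv[...,1]<60)&(abs(hsv[...,2].astype(int)-v)<40)).astype(np.uint8)
    m=cv2.morphologyEx(m,cv2.MORPH_OPEN,np.ones((5,5),np.uint8))
    n,L=cv2.connectedComponents(m,connectivity=4); k=(L==L[pc[1],pc[0]]).astype(np.uint8)
    h=cv2.convexHull(max(cv2.findContours(k,0,2)[0],key=cv2.contourArea))
    return cv2.approxPolyN(h,4,ensure_convex=True)[0] if hasattr(cv2,'approxPolyN') else h[:,0]
for gg,pc in ((g,(338,218)),(gs,(350,217))):
    q=quad(gg,pc,gg['img']); P=np.array([onz(gg,u,.0445) for u in q]); print(q.tolist(),P,'c',P.mean(0))
    for i in range(4):
        d=P[(i+1)%4]-P[i]; print(np.linalg.norm(d), (np.arctan2(d[1],d[0])%(np.pi/2)+.5)%(np.pi/2)-.5)
u=proj(g,[.494,.09,.05]).astype(int)
cv2.imwrite('pics/pl.png',cv2.resize(g['img'][u[1]-45:u[1]+45,u[0]-85:u[0]+85,::-1],None,fx=4.7,fy=4.7)); print(u)
E
```

```text
level [0.4934 0.3657 0.036 ] 0.1855179713887199 0.2403077955324308
[[396, 199], [392, 251], [278, 236], [286, 185]] [[ 0.5663 -0.0831  0.0445]
 [ 0.4332 -0.0932  0.0445]
 [ 0.4166  0.1912  0.0445]
 [ 0.5498  0.1993  0.0445]] c [0.4915 0.0535 0.0445]
0.13355512427156094 0.07528244795106431
0.2848621415448415 0.058096108949871494
0.13337375316441305 0.06047450417388345
0.28288419249624763 0.05866886887220146
[[376, 195], [371, 240], [319, 236], [333, 193]] [[ 0.4342 -0.0884  0.0445]
 [ 0.4161  0.198   0.0445]
 [ 0.5497  0.2042  0.0445]
 [ 0.566  -0.0766  0.0445]] c [0.4915 0.0593 0.0445]
0.2869629142698148 0.06307964420628087
0.13372871532846325 0.04588571109371442
0.281215481894335 0.05800066606642584
0.1323256976421391 0.08916861905192697
[323 213]
```

View pics/pl.png

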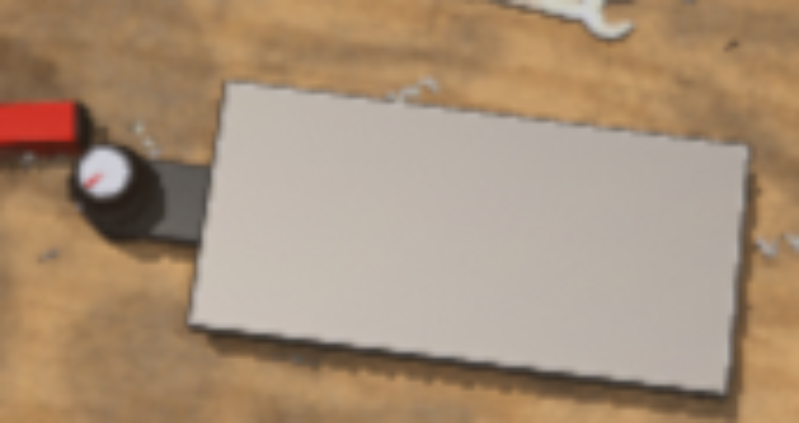

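The plate centre is about (0.492, 0.0565) with yaw 0.06, and its edges measure 0.284 × 0.134 as expected for slightly eroded masks. The knob cap is at (260,205) and the level's yaw is 0.24. Now I grasp the level.

```bash
cat >> h.py <<'E'
from scipy.spatial.transform import Rotation as Ro
def down(psi):
    "tool down, closing line (tool y) at world angle psi"
    c,s=np.cos(psi),np.sin(psi); return Ro.from_matrix(np.array([[-s,c,0],[c,s,0],[0,0,-1]]).T@np.eye(3) if 0 else np.column_stack([[-s,c,0],[c,s,0],[0,0,-1]])*np.array([1,1,1])).as_rotvec()
def st(*k):
    s=get_state()
    for i in k or ('clock','position','contact_force','finger_gap','grasp_force'): print(i,np.round(s[i],4),end=' ')
    print(); return s
E
sed -i 's/Ro.from_matrix(np.array.* else np.column_stack(\(.*\))\*np.array(\[1,1,1\]))/Ro.from_matrix(np.column_stack(\1))/' h.py; grep -n from_matrix h.py
python3 - <<'E'
from h import *
p=[.4934,.3660,.12]
for f in (0,np.pi):
    print(f,ik(p,down(.24+f)), ik([.493,.042,.2],down(.06+f)))
c=[(abs(ik(p,down(.24+f))[5]),f) for f in (0,np.pi) if ik(p,down(.24+f)) is not None]
f=min(c)[1]; print('flip',f); open('flip','w').write(str(f))
movep(p,down(.24+f)); move_l([p[0],p[1],.008],.12,until_force=12); st()
grab(60); st()
move_l([p[0],p[1],.15],.15); s=st(); print(s['q']); shot('side','s1.png')
E
```

```text
32:    c,s=np.cos(psi),np.sin(psi); return Ro.from_matrix(np.column_stack([[-s,c,0],[c,s,0],[0,0,-1]])).as_rotvec()
0 [ 0.51813296  0.53253799 -0.17005063  0.86820771  0.          1.84892929] [-0.06431785  0.24966121 -0.38333453  0.93780059  0.          1.44647848]
3.141592653589793 [ 5.18132963e-01  5.32537992e-01 -1.70050626e-01  8.68207710e-01
 -4.44089210e-16 -1.29266336e+00] [-0.06431785  0.24966121 -0.38333453  0.93780059  0.         -1.69511418]
flip 3.141592653589793
clock 5.3083 position [0.494  0.3664 0.0087] contact_force [1.0478 0.1509 0.2219] finger_gap 0.9955 grasp_force 0.0 
clock 5.9083 position [0.4939 0.3662 0.0085] contact_force [ 0.1015 -0.0762  3.1577] finger_gap 0.2463 grasp_force 60.1224 
clock 7.0083 position [0.4925 0.3655 0.1487] contact_force [ 0.2211 -0.0201 -4.618 ] finger_gap 0.242 grasp_force 59.0231 
[ 5.18100574e-01  5.05828278e-01 -1.35101761e-01  9.32288636e-01
  5.25423675e-07 -1.29266601e+00]
```

View pics/s1.png

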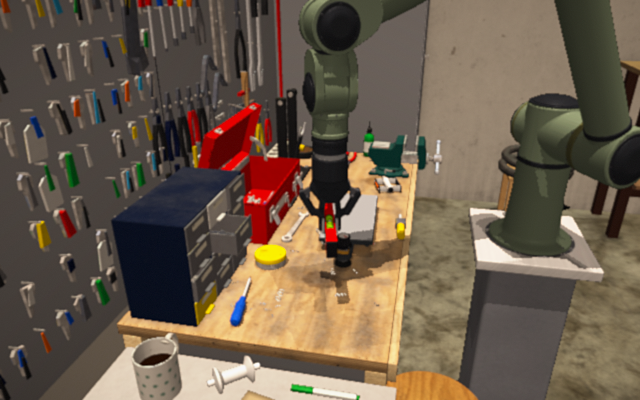

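The level is held: the gap fits 22 mm and the weight reads 4.6 N. The side view shows it in the fingers at (330,232). Next I place it.

```bash
python3 - <<'E'
from h import *
f=np.pi; p=[.4929,.0415]; r=down(.06+f)
movep([*p,.15],r); move_l([*p,.068],.12); st()
print(move_l([*p,.035],.02,until_force=20)); st(); sleep(.4); s=st()
if s['contact_force'][2]<12:
    move_l([*s['position'][:2],s['position'][2]-.002],.02); st()
sleep(.3); st(); let_go(); st(); move_l([*p,.2],.15); s=st()
movep([.40,.30,.25],r); st()
for c in('top','side'):
    g=shot(c,c+'2.png'); u=proj(g,[.493,.0415,.081]); k=[30,30] if c=='side' else [45,25]
    u=u.astype(int); print(u,[(r['score'],r['centre']) for r in tip_of(c,'level')[:1]])
    cv2.imwrite(f'pics/b_{c}.png',cv2.resize(g['img'][u[1]-25:u[1]+26,u[0]-45:u[0]+46,::-1],None,fx=8,fy=8,interpolation=cv2.INTER_NEAREST))
a,b=cv2.imread('pics/b_top.png'),cv2.imread('pics/b_side.png'); cv2.imwrite('pics/bb.png',cv2.resize(np.vstack([a,b]),None,fx=.73,fy=.73))
for n in('knob_grip',): print([(r['score'],r['centre']) for r in tip_of('top',n)[:2]+tip_of('side',n)[:3]])
E
```

```text
clock 9.125 position [0.4935 0.0418 0.0685] contact_force [-0.0345  0.2016 -4.5089] finger_gap 0.2484 grasp_force 59.0552 
True
clock 10.0167 position [0.4929 0.0415 0.053 ] contact_force [-0.7994  1.0713  6.0661] finger_gap 0.2504 grasp_force 60.5926 
clock 10.4167 position [0.4929 0.0415 0.053 ] contact_force [-1.3753  0.569   6.4413] finger_gap 0.2468 grasp_force 60.5532 
clock 10.6667 position [0.4929 0.0415 0.0529] contact_force [-7.4781  0.918  19.0257] finger_gap 0.2409 grasp_force 62.3566 
clock 10.9667 position [0.4929 0.0415 0.0529] contact_force [-6.7623e+00 -9.3000e-03  1.9418e+01] finger_gap 0.2472 grasp_force 62.3489 
clock 11.6083 position [0.4929 0.0415 0.0509] contact_force [-0.6983 -0.3462  0.33  ] finger_gap 0.9971 grasp_force 0.0 
clock 12.75 position [0.4923 0.0415 0.1992] contact_force [-0.3888 -0.0826 -0.1099] finger_gap 0.9995 grasp_force 0.0 
clock 13.8333 position [0.4003 0.2993 0.2495] contact_force [-0.2021  0.1644  0.1159] finger_gap 0.9994 grasp_force 0.0 
[343 214] [(0.89, [345.0, 218.1])]
[350 199] [(0.72, [347.1, 215.4])]
[(0.78, [262.0, 206.6]), (0.56, [345.3, 237.6]), (0.18, [346.0, 184.7])]
```

View pics/bb.png

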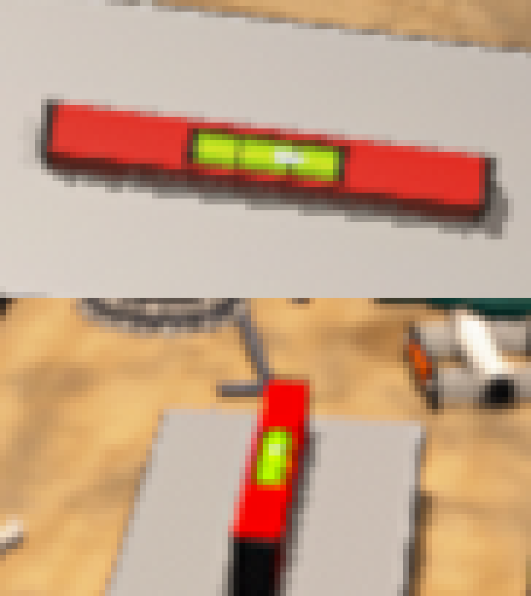

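The level lies flat and lengthwise. The lines are at crop x 238 and 290 and the bubble at about 288, so it is roughly 10 mm away from the knob end and needs about 0.7 rad clockwise. Now the knob.

```bash
python3 - <<'E'
from h import *
np.set_printoptions(precision=4,suppress=True)
gt=grab_frame('top'); gs=grab_frame('side')
u=[tip_of('top','knob_grip')[0]['centre'],tip_of('side','knob_grip')[0]['centre']]
k=tri([gt,gs],u); print(k)
ks=np.array([.479,.2475]) if abs(k[2]-.07)>.012 else (k[:2]*2+np.array([.4803,.2511]))/3
print(ks)
psi=np.pi; r=down(psi); q=ik([*ks,.12],r); print(q)
if q[5]<-.8:
    movep([*ks,.12],r); print(move_l([*ks,.056],.08,until_force=8)); st()
    grab(25); s=st(); print(s['wrist_torque']); np.save('ks.npy',ks)
    shot('top','t3.png'); g=shot('side','s3.png')
    u=proj(g,[*ks,.09]).astype(int)
    cv2.imwrite('pics/s3c.png',cv2.resize(g['img'][u[1]-50:u[1]+50,u[0]-60:u[0]+60,::-1],None,fx=5,fy=5))
E
```

```text
[0.4758 0.247  0.065 ]
[0.4773 0.2484]
[ 0.3426  0.406  -0.3831  0.7817  0.     -1.2282]
False
clock 15.9667 position [0.4777 0.2486 0.0564] contact_force [-0.1346  0.0365 -0.0943] finger_gap 0.9974 grasp_force 0.0 
clock 16.5 position [0.4805 0.2485 0.0572] contact_force [ 5.0521  0.0658 -0.1869] finger_gap 0.3646 grasp_force 27.7445 
[-0.2123 -1.0297 -0.0283]
```

View pics/s3c.png

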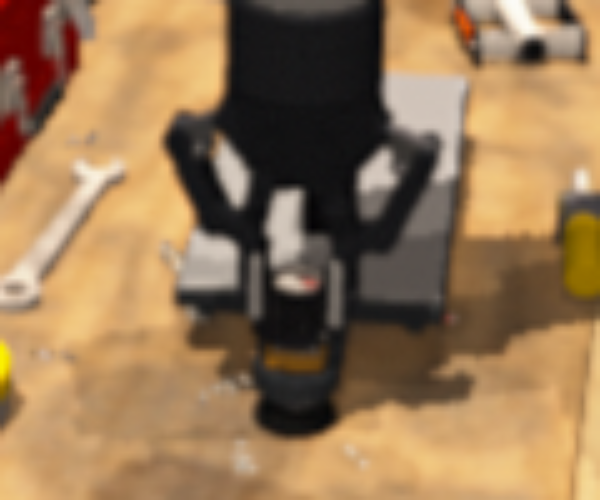

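View pics/t3.png

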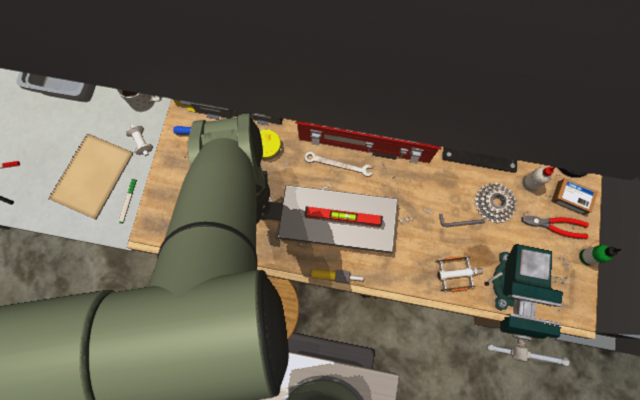

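The knob is gripped between the pads in the crop, and the arm was pulled 3 mm in +x. In the top view the vial stays visible at (344,216). I check a bubble meter on the earlier pictures (0 on the bench), then push.

```bash
cat >> h.py <<'E'
def bubble(img,c,scale=.405):
    "bubble offset in mm along image-right (away from knob), from vial mask near pixel c"
    x0,y0=int(c[0])-24,int(c[1])-16; a=cv2.resize(img[y0:y0+32,x0:x0+48],None,fx=8,fy=8,interpolation=cv2.INTER_CUBIC)
    h=cv2.cvtColor(a,cv2.COLOR_RGB2HSV); m=((h[...,0]>24)&(h[...,0]<50)&(h[...,1]>90)&(h[...,2]>110)).astype(np.uint8)
    m=cv2.morphologyEx(m,cv2.MORPH_CLOSE,np.ones((25,25),np.uint8))
    n,L,S,C=cv2.connectedComponentsWithStats(m); i=1+np.argmax(S[1:,4]); 
    (cx,cy),(w,hh),_=cv2.minAreaRect(np.argwhere(L==i)[:,::-1].astype(np.float32))
    b=a[...,2].astype(float)*(L==i); b=np.clip(b-np.percentile(b[L==i],60),0,None)
    xs=np.arange(a.shape[1]); bx=(b.sum(0)*xs).sum()/b.sum()
    return (bx-cx)/8/scale,(cx/8+x0,cy/8+y0),max(w,hh)/8
E
python3 - <<'E'
from h import *
for f,c in (('top0.png',(219,195)),('top2.png',(344,216)),('t3.png',(344,216))): print(f,bubble(cv2.imread('pics/'+f)[:,:,::-1],c))
r=down(np.pi); p=np.array([.4815,.2492])
move_l([*p,.056],.05); st(); grab(40); s=st(); z=s['position'][2]; zc=z
f0=s['contact_force'][2]
for i in range(10):
    zc-=.002; move_l([*p,zc],.03); s=st('position','contact_force')
    if s['contact_force'][2]>15: break
st('clock','wrist_torque','grasp_force','finger_gap'); np.save('tz.npy',[*p,zc])
E
```

```text
top0.png (np.float64(0.631068859836455), (218.71005249023438, 195.6211338043213), 23.736854553222656)
top2.png (np.float64(8.535474778163799), (343.63985443115234, 215.56773471832275), 24.946443557739258)
t3.png (np.float64(8.690236218872572), (343.6365394592285, 215.5951919555664), 24.915477752685547)
clock 16.85 position [0.4807 0.2486 0.0559] contact_force [-2.6922 -3.2655  3.6257] finger_gap 0.3604 grasp_force 28.0085 
clock 17.0667 position [0.4807 0.2486 0.0558] contact_force [-2.5271 -3.1453  3.8375] finger_gap 0.3576 grasp_force 41.1253 
position [0.4807 0.2486 0.0536] contact_force [-3.1641 -4.0165  4.8052] 
position [0.4807 0.2486 0.0518] contact_force [-3.3311 -5.0093  7.6086] 
position [0.4807 0.2486 0.0501] contact_force [-4.3134 -5.0637 10.1275] 
position [0.4808 0.2486 0.0485] contact_force [-5.5829 -5.4536 13.5053] 
position [0.4808 0.2486 0.0474] contact_force [-7.5654 -6.771  20.3271] 
clock 18.3167 wrist_torque [-1.2859e+00  1.8211e+00 -1.1000e-03] grasp_force 43.1568 finger_gap 0.3575
```

```bash
cat > turn.py <<'E'
from h import *
import sys
p=np.array([.4808,.2487]); x,y,zc=np.load('tz.npy')
def turn(psis):
    global zc
    for a in psis:
        movep([*p,zc],down(a)); sleep(.1); s=get_state(); F=s['contact_force']
        while F[2]<13 and zc>.038:
            zc-=.0007; movep([*p,zc],down(a)); F=get_state()['contact_force']
        while F[2]>24: zc+=.0004; movep([*p,zc],down(a)); F=get_state()['contact_force']
        s=get_state(); g=grab_frame('top'); print(round(a,2),'t',round(s['clock'],1),'F',F.round(1),'Mz',s['wrist_torque'].round(2),'z',s['position'].round(4),round(zc,4),'q6',s['q'][5].round(2),'bub',round(bubble(g['img'],(344,216))[0],2))
    np.save('tz.npy',[*p,zc]); np.save('psi.npy',psis[-1])
E
python3 - <<'E'
from turn import *
turn([np.pi-d for d in (0.01,.15,.3,.45,.6)])
E
```

```text
3.13 t 18.7 F [-5.3 -4.6 17.7] Mz [-1.01  1.5  -0.01] z [0.4807 0.2486 0.0474] 0.0458 q6 -1.22 bub 9.44
2.99 t 19.1 F [-6.6 -4.7 17.6] Mz [-1.07  1.44 -0.04] z [0.4808 0.2486 0.0474] 0.0458 q6 -1.08 bub 9.65
2.84 t 19.5 F [-6.9 -4.8 19.7] Mz [-1.01  1.53 -0.  ] z [0.4808 0.2486 0.0476] 0.0458 q6 -0.93 bub 9.3
2.69 t 19.9 F [-7.7 -5.  22.6] Mz [-1.08  1.67  0.04] z [0.4807 0.2486 0.0478] 0.0458 q6 -0.78 bub 7.78
2.54 t 20.3 F [-8.2 -4.  23.5] Mz [-1.13  1.81 -0.01] z [0.4808 0.2486 0.048 ] 0.0458 q6 -0.63 bub 6.12
```

The screw is engaged and the bubble is moving. I continue and let it settle.

```bash
python3 - <<'E'
from turn import *
a=float(np.load('psi.npy')); sleep(1); turn([a,a-.12,a-.24]); sleep(1); turn([a-.24])
g=shot('top','t4.png'); print(bubble(g['img'],(344,216)))
E
```

```text
2.54 t 21.7 F [-9.  -5.9 22.7] Mz [-1.14  1.78  0.03] z [0.4807 0.2486 0.048 ] 0.0458 q6 -0.63 bub 4.4
2.42 t 22.4 F [-7.5 -5.2 20.7] Mz [-1.02  1.69  0.08] z [0.4807 0.2486 0.0482] 0.0462 q6 -0.51 bub 3.7
2.3 t 22.8 F [-8.4 -5.2 23.3] Mz [-1.08  1.78 -0.02] z [0.4807 0.2486 0.0484] 0.0462 q6 -0.39 bub 3.03
2.3 t 24.2 F [-8.4 -6.  23.8] Mz [-1.15  1.81  0.07] z [0.4807 0.2486 0.0484] 0.0462 q6 -0.39 bub 1.32
(np.float64(1.3372138635864257), (343.8072872161865, 215.56844520568848), 24.89665412902832)
```

```bash
python3 - <<'E'
from turn import *
a=float(np.load('psi.npy')); turn([a-.07]); sleep(1.2); turn([a-.07])
g=shot('top','t5.png'); print(bubble(g['img'],(344,216)))
A=g['img'][204:228,322:368,::-1]; B=cv2.imread('pics/top0.png')[184:208,196:242]
cv2.imwrite('pics/cmp.png',cv2.resize(np.vstack([A,B]),None,fx=12,fy=12,interpolation=cv2.INTER_CUBIC))
E
```

```text
2.23 t 24.6 F [-9.1 -4.7 23.8] Mz [-1.16  1.8   0.04] z [0.4807 0.2486 0.0484] 0.0462 q6 -0.32 bub 1.43
2.23 t 26.2 F [-8.1 -5.8 23.7] Mz [-1.09  1.81  0.05] z [0.4807 0.2486 0.0484] 0.0462 q6 -0.32 bub 0.88
(np.float64(0.8899327839375165), (343.76217460632324, 215.56245613098145), 24.987668991088867)
```

View pics/cmp.png

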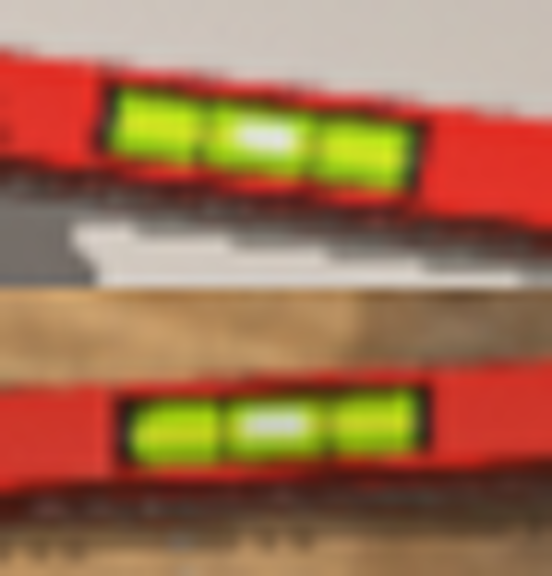

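In the crop the bubble is at about x 265 between lines at 205 and 315, roughly 1 mm off centre and matching the bench reference below it. The knob is held down at about 24 N and driving the screw, so I hand in.

```bash
python3 -c "
from cell import *
print(sign_off())"
```

```text
the job is handed in; nothing more can be done
None
```

I handed the job in with the level flat on the plate, the bubble about 1 mm from centre by camera, and the knob still held down at about 24 N. I have not seen the judge's result.

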